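Take the viewer off the vacuum microscope chamber and hold it clear of the window

TASK

The viewer on the vacuum chamber has to come off so that a colleague can wipe the window below it: slacken the wing knob of the keeper clamp by about a quarter turn anticlockwise, then draw the keeper back clear of the viewer's foot. Then take the viewer by its bar at the balance point (close to the heavy barrel, not the middle of the bar), lift it without letting it tip and finish while still holding it: still, level, straight over its seat and lined up as it stood, with the barrel's nose about 10 cm above the lid. Leave the loose tools and fittings round about where they are.

Things in the scene. Friction and masses are not known exactly. Their poses are not given: they have to be found in the camera images.
- station: Fixed set-up on the optical table; origin on the table top; x along its black 435 x 170 mm base plate from chamber to riser, z up. Chamber: 140 mm square, round lid (138 mm across) with axis at x = -165 mm, y = 0, top 68 mm up; gauge to y = 190 mm, end valve to x = -318 mm, 84 mm up. Riser: black block, x = 16 to 178 mm, 64 mm wide, top 83 mm up, 5 mm lips 2.5 mm beside the viewer's foot.
- lid_seat (a point): Centre of the window on the lid's top, 68 mm above the table, where the viewer's nose stands at the start inside a locating ring 4 mm high (inner diameter about 50 mm). Axes as station.
- viewer: Loose viewer, 0.4 to 0.7 kg. Origin under the nose on the barrel's axis; z up the barrel, x along the bar to the foot. Barrel 90 mm high, up to 44 mm in diameter, in a black ring 54 mm across at z = 22 to 46 mm. Bar: 18 x 18 mm aluminium, x = 22 to 220 mm, z = 25 to 43 mm (25 mm clear of the lid). Foot: plate 44 mm wide, x = 184 to 240 mm, z = 15 to 25 mm, on the riser, its end under the keeper.
- balance (a point): The viewer's balance point, on the middle line of the bar 67 mm from the barrel's axis (x = 67, z = 34 mm in the viewer's frame, 102 mm above the table at the start; the centre of mass is 3 mm above it). Grip here across the bar's 18 mm width. Axes as viewer.
- knob (a joint): Angle in rad of the black wing knob on the keeper: 0 fully tight, 1.65 stop, grows anticlockwise seen from above (slackening). Starts between 0.1 and 0.35. The keeper is locked (holds 25 N) below about 0.4, quite free above 0.8; the knob counts as slack above 1.0. About 0.15 N m turns it; it stays where it is left.
- knob_grip (a point): Grip point of the wing knob on its vertical axis, 129 mm above the table, 25 mm above the keeper's top. The wings are a flat bar 42 mm long, 8 mm thick, 24 mm high (12 to 36 mm above the keeper's top) along this point's x axis; z up. In the station's frame they point (knob value - 0.7) rad from x, and the axis is at x = 100 mm + keeper value, y = 0: the knob rides on the keeper.
- keeper (a joint): Slide in m of the steel keeper clamp along the riser's T-slot, away from the chamber (station's +x). Starts between 0 and 0.003, stop at 0.040. At 0 its toe overlaps the viewer's foot by 12 mm; from 0.016 on it counts as clear. With the knob slack about 3 N slides it (pull it by the knob); it stays where it is left.
- keeper_toe (a point): Top of the keeper's toe at its end towards the chamber, 104 mm above the table. The keeper is 36 mm wide (station's y) and reaches 60 mm back from here along the station's x; the toe is 10 mm thick and 15 mm long, 1 mm above the foot. Axes as station.
- driver: Bystander: loose screwdriver with a black handle, 170 mm long, lying on the table on the station's +y side.
- table_clamp: Bystander: loose black slotted table clamp, 106 x 33 x 10 mm, lying on the table on the station's -y side. Origin under its middle.
- centring_ring: Bystander: loose steel vacuum centring ring, 40 mm in diameter, 10 mm high, on the table on the station's +y side. Origin under its centre.
- screw_pot: Bystander: small clear pot with a dark lid, 30 mm in diameter, 38 mm high, standing on the base plate between chamber and riser on the -y side. Origin under its centre.

How it is judged (in metres and radians):
On the way, in this order (a step that is already met when the one before it is completed fails the run):
1. the wing knob is slackened (value of joint knob above 1 rad), for 0.1 s.
2. the keeper is drawn back clear of the viewer's foot (value of joint keeper above 0.016 m and value of joint knob above 1 rad), for 0.2 s.
3. the viewer is lifted off its seat, level, by its balance point (z of viewer in the frame of lid_seat above 0.015 m and angle between viewer's own z axis and vertical below 0.1 rad and contact force between the fingers and viewer above 2 N and contact force between viewer and station below 0.1 N and x of the grasp point in the frame of viewer between 0.042 and 0.092 m), for 0.2 s.
At the end, for the whole second after the job is handed in: Held by the bar within 25 mm of the balance point, touching nothing else; nose 70 to 140 mm above the lid, within 20 mm of straight over the window; level within 0.06 rad, lined up with the station within 0.12 rad, still; keeper drawn back at least 16 mm (contact force between the fingers and viewer above 2 N and contact force between viewer and station below 0.1 N and x of the grasp point in the frame of viewer between 0.042 and 0.092 m and z of viewer in the frame of lid_seat between 0.07 and 0.14 m and horizontal distance between viewer and lid_seat below 0.02 m and angle between viewer's own z axis and vertical below 0.06 rad and angle between the x axis of viewer and the x axis of station, either way round below 0.12 rad and linear speed of viewer below 0.02 m/s and angular speed of viewer below 0.1 rad/s and value of joint keeper above 0.016 m); the arm keeps its last pose, push and grip.
It fails at once if the viewer is tipped by more than 0.25 rad (angle between viewer's own z axis and vertical above 0.25 rad).
It fails at once if a loose tool or fitting is moved by more than 20 mm (distance of any of driver, table_clamp, centring_ring, screw_pot from where it was at the start of the episode above 0.02 m).
It also fails if it takes over 51 s, if anything falls off the work surface, if the arm or the gripper's body presses on something with over 40 N, if the wrist force passes 120 N, or if a joint passes its speed limit or range.

ROBOT

A 6-joint arm with a two-finger parallel gripper is mounted at the origin on the work surface. World frame = base frame: x ahead of the robot, y to its left, z up, the work surface at z = 0. Lengths are in m, angles in degrees, forces in N, time in s.
With the tool pointing down it reaches from about 0.4 to 0.825 m from the base axis. Payload 7 kg.
Tool frame: the origin (TCP) lies midway between the tips of the shut fingers; the grasp point (between the pads) lies 19 mm behind it; z points along the fingers, y is the direction in which the jaws open and shut (so a half turn about z gives the same grasp; the last joint's range is limited). The gripper opens to 88 mm and grips with 3 to 60 N. Pads are 19 mm wide; open, the fingers measure 130 mm over their backs; the gripper's body (78 mm by 193 mm) begins 47 mm behind the grasp point.
Start: joints at [-48.352, 20.546, 0.682, 0, -70.136, -16.507], TCP at [0.287, -0.611, 0.227] pointing down, gripper open.
Joint ranges: [-176.03, 176.03], [-82.01, 121.73], [-58.28, 71.71], [-173.87, 95.51], [-174.79, -0.11], [-173.66, 173.66]. Speed limits (degrees/s): [136.94, 136.94, 172.46, 180, 180, 180].

INTERFACE

Orientations are given as a 3x3 rotation matrix whose columns are the frame's x, y, z axes.
In Python, from rig import robot gives the robot as it stands. Calls block until the motion is done:
- robot.goto(position, orientation): joint-space move of the TCP to a pose.
- robot.servo_line(position, ori=None, speed=0.15): straight line of the TCP; ori=None keeps the orientation; speed is the mean speed in m/s.
- robot.movej(angles): joint-space move.
- robot.move_gripper(opening): opening from 0.0 (shut) to 1.0 (fully open); the grip force is fixed at half the most; returns when the fingers have stopped.
- robot.dwell(seconds).
- robot.ik(position, orientation): joint angles nearest the present ones, or None.
- robot.grab_frame(name): name is "scene" or "top" or "wrist"; returns (picture, depth): 384x512x3 uint8, red, green, blue; 384x512 float32, m along the optical axis (not along the pixel's ray), 0 where there is no reading.
- robot.camera_info(name): a dict with "vfov" (degrees; the focal length in pixels is half the picture's height over the tangent of half this angle, whatever the lens; pixels are square), "cx", "cy" (the principal point, pixels), "k1" (the pictures are not rectified: a ray, as slopes to the right and down, at radius r is drawn at 1 + k1 r^2 times it, then the intrinsics apply), "view" (4x4, takes a point from world to camera coordinates); the wrist camera has in their place "T_tool_cam" (4x4, takes a point from camera to tool coordinates, whose origin is the TCP and whose axes are the flange's). Camera axes: x right, y down, z forward; pixel columns grow to the right and rows downward; lengths in m; the calibration is good to about 2 mm. A picture is of the moment at which its call begins: read the wrist's pose just before it. camera_info takes no time and is no camera call.
A pose or a line that the arm cannot do raises robot.Unreachable and nothing moves.
- robot.job_done(): hands the job in, once; it reports no verdict.
Readings, each from a call of its own:
- robot.read_t(): time.
- robot.read_qpos(): joint angles.
- robot.read_qvel(): joint speeds.
- robot.read_effort(): joint torques, N m.
- robot.read_position(): TCP position.
- robot.read_tcp_rot(): TCP orientation.
- robot.read_force(): force on the tool from outside, world axes, zero at the start.
- robot.read_ft_torque(): the same for the moment, N m.
- robot.read_grip_width(): opening from 0.0 (shut) to 1.0 (fully open).
Only numpy, scipy, OpenCV 4.12 (cv2) and the standard library are available. Lean on these libraries where they do the work, as an engineer would, in place of code of your own. Each camera call takes 0.05 s, during which the arm holds its last target.

## Working session

There is one attempt and no reset: what is moved stays moved. The work goes in short steps, each a Python script; the robot and the scene stay as the last script left them, time stands still between calls to the robot, and variables do not carry over. Pictures are saved under pics/ and viewed, and the job is handed in when it is done.

```bash
ls; mkdir -p pics; python3 - <<'E'
from rig import robot
import cv2,numpy as np
print(robot.read_t(),robot.read_position(),robot.read_tcp_rot())
for n in ["scene","top","wrist"]:
    im,d=robot.grab_frame(n); cv2.imwrite(f"pics/{n}0.png",im[:,:,::-1]); np.savez(f"pics/{n}0.npz",im=im,d=d)
    print(n,robot.camera_info(n), (d>0).mean())
E
```

```text
pics
0.0 [ 0.28654263 -0.61063101  0.22563455] [[-9.05313743e-01 -4.24742650e-01 -8.41298260e-04]
 [-4.24743454e-01  9.05312639e-01  1.42247333e-03]
 [ 1.57452858e-04  1.64512058e-03 -9.99998634e-01]]
scene {'vfov': 47.63505744527682, 'cx': 253.4483692430615, 'cy': 186.0236856472324, 'k1': 0.02120366443179264, 'view': array([[ 0.15301252,  0.98811675, -0.01457614, -0.1196138 ],
       [ 0.63642897, -0.10981513, -0.7634781 , -0.2674152 ],
       [-0.75600618,  0.10754503, -0.64566921,  1.32940893],
       [ 0.        ,  0.        ,  0.        ,  1.        ]])} 0.9960683186848959
top {'vfov': 43.120502800220414, 'cx': 255.96557716652362, 'cy': 186.69302963797617, 'k1': -0.01444328860574988, 'view': array([[ 0.00291535, -0.99991651,  0.01258837,  0.02078472],
       [-0.98493275, -0.00504792, -0.1728641 ,  0.58059646],
       [ 0.17291321, -0.01189474, -0.98486524,  0.79433044],
       [ 0.        ,  0.        ,  0.        ,  1.        ]])} 0.9957834879557291
wrist {'vfov': 68.05375161966866, 'cx': 255.81212227982576, 'cy': 187.27870599756238, 'k1': -0.026041687876761185, 'T_tool_cam': array([[-4.09648953e-04, -9.68819347e-01, -2.47767844e-01,
         6.68034047e-02],
       [ 9.99999685e-01, -2.28434912e-04, -7.60133596e-04,
         3.22466802e-04],
       [ 6.79833309e-04, -2.47768077e-01,  9.68819136e-01,
        -1.58148603e-01],
       [ 0.00000000e+00,  0.00000000e+00,  0.00000000e+00,
         1.00000000e+00]])} 0.9461110432942709
```

View pics/top0.png

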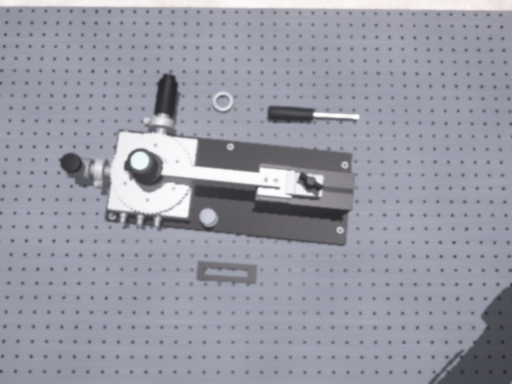

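View pics/scene0.png

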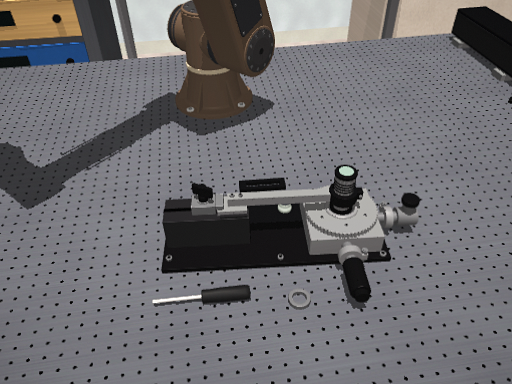

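View pics/wrist0.png

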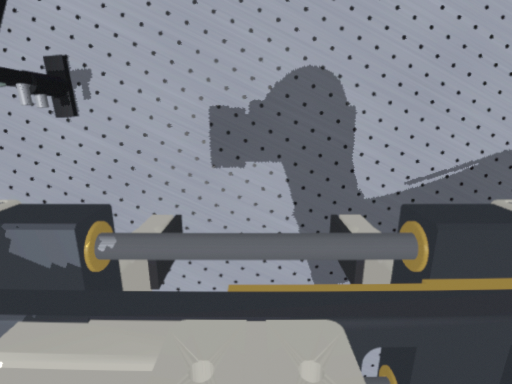

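Top view: barrel top near (140,160), bar running to the foot near (270,180), knob near (311,182), pot near (208,216), driver (313,115), ring (223,101), table clamp (227,272). I'll zoom in.

```bash
cat > h.py <<'E'
import numpy as np, cv2
from rig import robot
def K(ci):
    f=192/np.tan(np.radians(ci['vfov']/2)); return np.array([[f,0,ci['cx']],[0,f,ci['cy']],[0,0,1.]])
def camT(n,pose=None):
    ci=robot.camera_info(n)
    if n!='wrist': return ci,np.linalg.inv(ci['view'])
    p,R=pose; T=np.eye(4);T[:3,:3]=R;T[:3,3]=p
    return ci,T@ci['T_tool_cam']
def rays(n,px,pose=None):
    ci,T=camT(n,pose)
    u=cv2.undistortPoints(np.float64(px).reshape(-1,1,2),K(ci),np.array([ci['k1'],0,0,0,0])).reshape(-1,2)
    d=np.c_[u,np.ones(len(u))]@T[:3,:3].T
    return T[:3,3],d
def onplane(n,px,z,pose=None):
    o,d=rays(n,px,pose); return o+d*((np.asarray(z)-o[2])/d[:,2])[:,None]
def tri(obs):  # list of (name,px,pose)
    A=np.zeros((3,3));b=np.zeros(3);R=[]
    for n,p,pose in obs:
        o,d=rays(n,[p],pose);d=d[0]/np.linalg.norm(d[0]);M=np.eye(3)-np.outer(d,d);A+=M;b+=M@o;R.append((o,M))
    x=np.linalg.solve(A,b); return x,[np.linalg.norm(M@(x-o)) for o,M in R]
def proj(n,P,pose=None):
    ci,T=camT(n,pose); V=np.linalg.inv(T)
    return cv2.projectPoints(np.float64(P).reshape(-1,1,3),cv2.Rodrigues(V[:3,:3])[0],V[:3,3],K(ci),np.array([ci['k1'],0,0,0,0]))[0].reshape(-1,2)
def depthpt(n,px,dm,pose=None):
    o,d=rays(n,px,pose); ci,T=camT(n,pose)
    v=np.array([dm[int(round(p[1])),int(round(p[0]))] for p in px]); return o+d*v[:,None]
def crop(im,x0,y0,x1,y1,s,name):
    cv2.imwrite(name,cv2.resize(im[y0:y1,x0:x1,::-1],None,fx=s,fy=s,interpolation=cv2.INTER_CUBIC))
E
python3 - <<'E'
from h import *
t=np.load('pics/top0.npz');s=np.load('pics/scene0.npz')
crop(t['im'],50,60,370,290,2.5,'pics/top0c.png'); crop(s['im'],150,150,430,310,2.8,'pics/scene0c.png')
E
```

```text
(no output)
```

View pics/top0c.png

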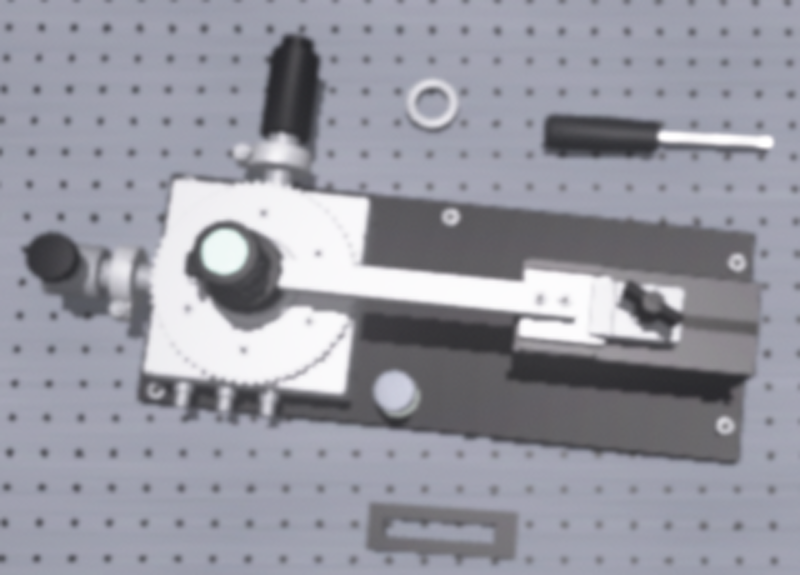

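View pics/scene0c.png

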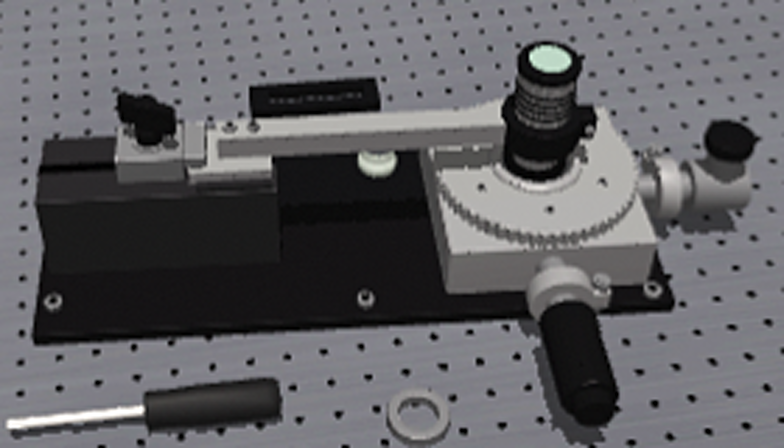

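```bash
python3 - <<'E'
from h import *
t=np.load('pics/top0.npz');s=np.load('pics/scene0.npz')
def green(im,box):
    x0,y0,x1,y1=box; a=im[y0:y1,x0:x1].astype(int); m=(a[...,1]>a[...,0]+12)&(a[...,1]>120)
    v,u=np.nonzero(m); return np.array([u.mean()+x0,v.mean()+y0]),m.sum()
g1=green(t['im'],(120,140,170,190)); g2=green(s['im'],(325,155,370,190)); print(g1,g2)
print('barrel top',tri([('top',g1[0],None),('scene',g2[0],None)]), depthpt('top',[g1[0]],t['d']))
c=lambda u,v:(50+u/2.5,60+v/2.5); e=lambda u,v:(150+u/2.8,150+v/2.8)
print('knob',tri([('top',c(653,302),None),('scene',e(152,103),None)]))
for nm,a,b in [('bolt1',c(540,299),e(254,126)),('bolt2',c(564,300),e(230,126)),('plate far-right bolt',c(738,262),e(52,301)),('mid bolt',c(450,217),e(366,298))]:
    print(nm,tri([('top',a,None),('scene',b,None)]))
print('knob depth',depthpt('top',[c(653,302),c(600,310),c(660,335)],t['d']))
# bar edges at z .111
L=onplane('top',[c(300,263),c(520,279)],.111);print(L, 'yaw',np.degrees(np.arctan2(*(L[1]-L[0])[[1,0]])))
L=onplane('top',[c(300,291),c(520,311)],.111);print(L, 'yaw',np.degrees(np.arctan2(*(L[1]-L[0])[[1,0]])))
print(onplane('top',[c(397,392)],.038),onplane('top',[c(738,262),c(726,425),c(155,390)],.012))
E
```

```text
(array([138.96666667, 160.6       ]), np.int64(60)) (array([346.02586207, 170.62931034]), np.int64(116))
barrel top (array([0.60080797, 0.20208401, 0.15848736]), [np.float64(0.0007306555798670638), np.float64(0.0007306555798669067)]) [[0.60046537 0.20228698 0.16076406]]
knob (array([ 0.57540013, -0.05991279,  0.13626554]), [np.float64(0.0023486471826279303), np.float64(0.002348647182627959)])
bolt1 (array([0.58158961, 0.00801726, 0.11125156]), [np.float64(0.000353479508405976), np.float64(0.00035347950840596167)])
bolt2 (array([ 0.58068029, -0.00772941,  0.11282669]), [np.float64(4.141801554827656e-05), np.float64(4.1418015548291715e-05)])
plate far-right bolt (array([ 0.628232  , -0.14012058,  0.01531795]), [np.float64(0.0005131566021701357), np.float64(0.0005131566021701825)])
mid bolt (array([0.66095959, 0.07100562, 0.01511547]), [np.float64(0.00038313057548438787), np.float64(0.00038313057548437605)])
knob depth [[ 0.57452444 -0.06178265  0.14008642]
 [ 0.57558317 -0.03157651  0.10543483]
 [ 0.55954838 -0.0706055   0.10389268]]
[[0.60454631 0.16336171 0.111     ]
 [0.59472915 0.02062006 0.111     ]] yaw -93.93436004087532
[[0.58604044 0.16273961 0.111     ]
 [0.57364742 0.0205739  0.111     ]] yaw -94.9820535353917
[[0.52897095 0.10505499 0.038     ]] [[ 0.62896452 -0.14130807  0.012     ]
 [ 0.5090795  -0.12920765  0.012     ]
 [ 0.53251067  0.28098152  0.012     ]]
```

```bash
cat >> h.py <<'E'
def down(yaw): # tool x at yaw deg, z down
    a=np.radians(yaw); x=np.array([np.cos(a),np.sin(a),0]); z=np.array([0,0,-1.]); return np.c_[x,np.cross(z,x),z]
def wshot(name):
    p=np.array(robot.read_position());R=np.array(robot.read_tcp_rot()); im,d=robot.grab_frame('wrist')
    np.savez(f'pics/{name}.npz',im=im,d=d,p=p,R=R); cv2.imwrite(f'pics/{name}.png',im[:,:,::-1]); print(name,p,np.degrees(np.arctan2(R[1,0],R[0,0])))
E
python3 - <<'E'
from h import *
robot.goto([0.575,-0.045,0.27],down(-95)); wshot('w1')
robot.servo_line([0.582,0.03,0.27]); wshot('w2')
print(robot.read_qpos(),robot.read_t())
E
```

```text
w1 [ 0.57497009 -0.04572238  0.26990566] -95.06610628165211
w2 [0.58187659 0.0297758  0.26990382] -94.97540815736399
[ 2.21183882e+01  1.04430163e+01 -7.44945476e+00  7.33957189e-03
 -7.21200437e+01 -2.71335069e+01] 3.175
```

View pics/w1.png

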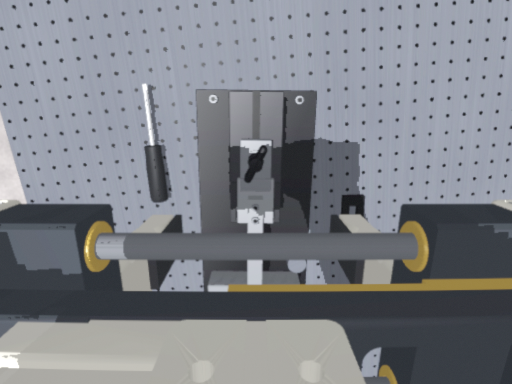

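View pics/w2.png

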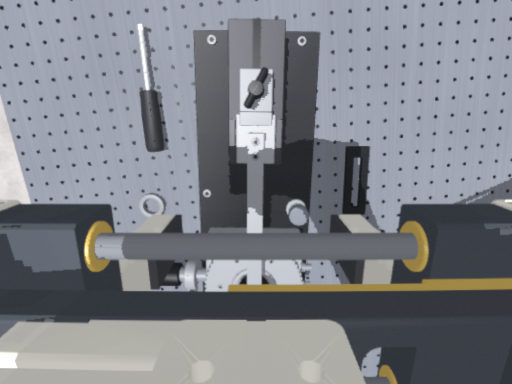

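Both wrist views show the knob (w1 at (256,163), w2 at (257,88)), keeper, foot bolt and bar. I'll segment them precisely.

```bash
python3 - <<'E'
from h import *
a=np.load('pics/w1.npz');b=np.load('pics/w2.npz')
A=cv2.resize(a['im'][125:245,200:320,::-1],None,fx=5,fy=5,interpolation=cv2.INTER_CUBIC)
B=cv2.resize(b['im'][50:170,200:320,::-1],None,fx=5,fy=5,interpolation=cv2.INTER_CUBIC)
cv2.imwrite('pics/wz.png',cv2.resize(np.hstack([A,B]),(800,400)))
E
```

```text
(no output)
```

View pics/wz.png

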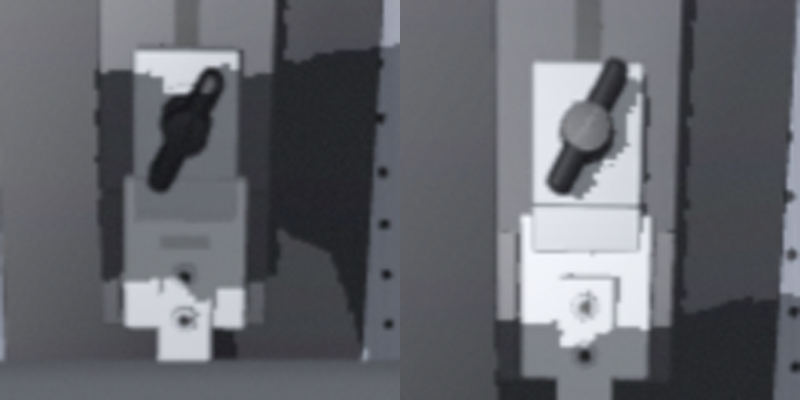

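```bash
python3 - <<'E'
from h import *
a=np.load('pics/w1.npz');b=np.load('pics/w2.npz');pa=(a['p'],a['R']);pb=(b['p'],b['R'])
for n,p,q in [('hub',(255.8,162.2),(256.1,88.1)),('end1',(263.6,147.5),(264.8,69.5)),('end2',(248,180.5),(248,106.1)),('boltn',(255.2,207.5),(255.5,141.8)),('boltf',(255.2,220.4),(255.5,156.5))]:
    print(n,tri([('wrist',p,pa),('wrist',q,pb)]))
c=lambda u,v:(50+u/2.5,60+v/2.5)
for nm,P,ps,img in [('w1',((263.6,147.5),(248,180.5),(255.8,162.2)),pa,a),('w2',((264.8,69.5),(248,106.1),(256.1,88.1)),pb,b)]:
    X=onplane('wrist',P,.138,ps);d=X[0]-X[1];print(nm,X[:2].mean(0),X[2],np.linalg.norm(d),np.degrees(np.arctan2(d[1],d[0])))
    print(depthpt('wrist',[P[2]],img['d'],ps))
# keeper back/sides edges & riser edges, w2: riser outer x=498,672(crop) at rows 250
f=lambda u,v:(200+(u-400)/3.3333,50+v/3.3333)
for z,pts in [(.104,[(533,64),(643,66),(533,204),(641,206),(533,250),(641,250)]),(.083,[(498,240),(672,240),(523,376),(648,378)]),(.111,[(560,382),(612,380)])]:
    print(z,onplane('wrist',[f(*p) for p in pts],z,pb))
# riser long edges, straight lines from base plate corner bolts
print('plate bolts',onplane('wrist',[(212,40),(302,41),(207,193)],.015,pb))
print(onplane('top',[(138.97,160.6)],.158),onplane('scene',[(346.03,170.63)],.158))
E
```

```text
hub (array([ 0.57302092, -0.06248118,  0.12518942]), [np.float64(1.5007902967174237e-08), np.float64(1.5007903038173684e-08)])
end1 (array([ 0.56332863, -0.07829819,  0.13287106]), [np.float64(0.00017656203957624303), np.float64(0.00017656203957628133)])
end2 (array([ 0.5827091 , -0.04536299,  0.13509029]), [np.float64(0.00011004071490279008), np.float64(0.00011004071490262608)])
boltn (array([ 0.57852964, -0.00766432,  0.11345779]), [np.float64(7.694520805708301e-05), np.float64(7.694520805719416e-05)])
boltf (array([0.57997697, 0.0086381 , 0.11241162]), [np.float64(9.27968561279921e-05), np.float64(9.279685612804678e-05)])
w1 [ 0.57313481 -0.06246357  0.138     ] [ 0.57283267 -0.06456229  0.138     ] 0.03800384546404029 -120.14445970165097
[[ 0.57280296 -0.06489075  0.14002187]]
w2 [ 0.57294965 -0.06140567  0.138     ] [ 0.57313041 -0.06136854  0.138     ] 0.037546148205429966 -120.68580443561805
[[ 0.57315503 -0.06111839  0.14088018]]
0.104 [[ 0.58840022 -0.08502412  0.104     ]
 [ 0.55333497 -0.08135264  0.104     ]
 [ 0.59274935 -0.04170002  0.104     ]
 [ 0.55719461 -0.03794613  0.104     ]
 [ 0.59424408 -0.02685542  0.104     ]
 [ 0.55824538 -0.02370709  0.104     ]]
0.083 [[ 0.60749787 -0.0308119   0.083     ]
 [ 0.54588371 -0.0254218   0.083     ]
 [ 0.60367281  0.01856341  0.083     ]
 [ 0.55793447  0.02331026  0.083     ]]
0.111 [[0.58913295 0.01725583 0.111     ]
 [0.57154875 0.01810688 0.111     ]]
plate bolts [[ 0.62532548 -0.1382789   0.015     ]
 [ 0.50583931 -0.1266023   0.015     ]
 [ 0.65889096  0.07114699  0.015     ]]
[[0.60110132 0.20292968 0.158     ]] [[0.60032189 0.20155157 0.158     ]]
```

```bash
python3 - <<'E'
from h import *
R=down(-120.4)
robot.goto([0.573,-0.062,0.20],R); robot.move_gripper(0.45)
robot.servo_line([0.573,-0.062,0.111],R,speed=0.08)
print(robot.read_position(),robot.read_force(),robot.read_t())
robot.move_gripper(0.0)
print(robot.read_grip_width()*88,robot.read_force(),robot.read_ft_torque(),robot.read_position(),robot.read_t())
wshot('w3'); im,d=robot.grab_frame('scene');crop(im,150,120,350,270,4,'pics/s3.png')
E
```

```text
[ 0.57339282 -0.06194793  0.11156624] [-0.42199529 -0.94954199 -0.07140419] 5.9333
16.408722281069704 [ 2.04152306 -3.26922838 -1.03277687] [-1.13132661 -1.16082222 -0.03413004] [ 0.57375182 -0.06220972  0.11133157] 6.4583
w3 [ 0.57375182 -0.06220972  0.11133157] -120.38933231387936
```

View pics/s3.png

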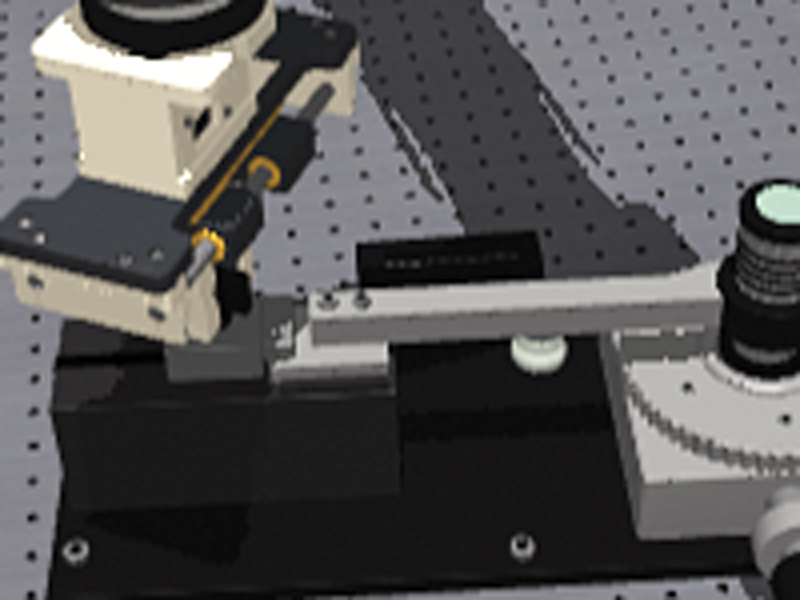

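View pics/w3.png

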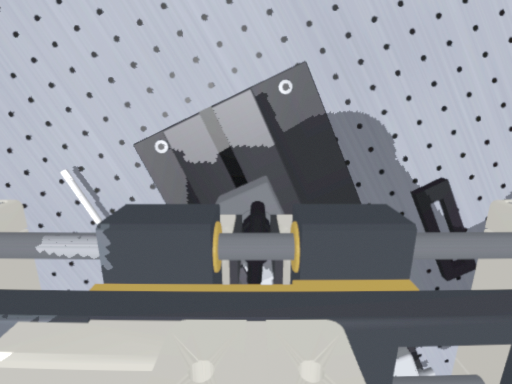

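The hub (16 mm) is what's between the pads. I'll try a small turn and check whether the knob follows.

```bash
python3 - <<'E'
from h import *
p=[0.573,-0.062,0.111]
for y in (-112,-104):
    robot.goto(p,down(y)); print(y,robot.read_position(),robot.read_force(),robot.read_ft_torque(),robot.read_grip_width()*88)
wshot('w4');print(robot.read_t())
im=np.load('pics/w4.npz')['im'];crop(im,150,150,370,300,3.6,'pics/w4c.png')
E
```

```text
-112 [ 0.57380085 -0.06226257  0.11142511] [ 3.20593482 -3.34007801  0.0512066 ] [-1.36832947 -1.42756685  0.04871971] 16.503578799191676
-104 [ 0.57390632 -0.0622615   0.11151351] [ 3.79110154 -4.86257156 -0.19520461] [-1.35848989 -1.41431379 -0.01129372] 16.309238068420136
w4 [ 0.57390632 -0.0622615   0.11151351] -103.93080684960968
7.1333
```

View pics/w4c.png

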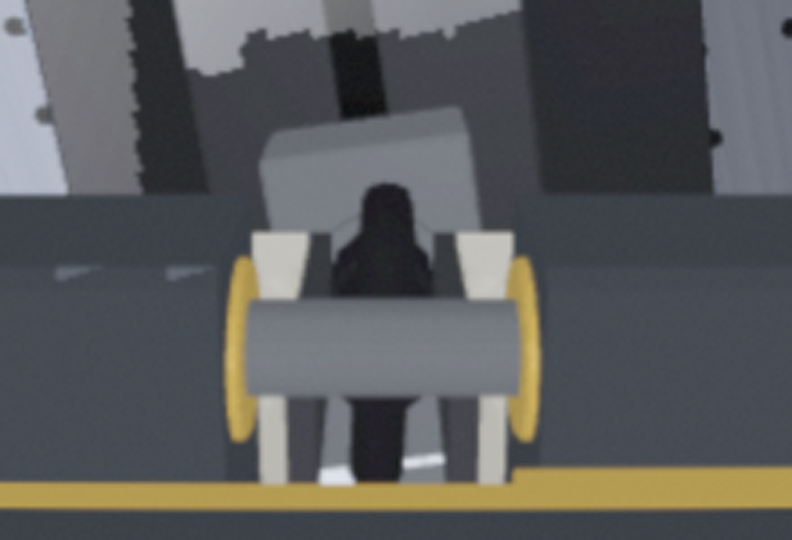

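The wing stays in line with the jaws, so the knob turns with the gripper. Continuing to turn, then pulling.

```bash
python3 - <<'E'
from h import *
p=[0.573,-0.062,0.111]
for y in (-92,-80,-68,-56):
    robot.goto(p,down(y)); print(y,robot.read_position(),robot.read_force(),robot.read_ft_torque(),robot.read_grip_width()*88)
wshot('w5');print(robot.read_t())
im=np.load('pics/w5.npz')['im'];crop(im,150,150,370,300,3.6,'pics/w5c.png')
E
```

```text
-92 [ 0.57403237 -0.06231015  0.11163791] [ 3.92714761 -3.61871793  1.13227422] [-1.47453013e+00 -1.38410815e+00  1.45566042e-03] 16.30864447998953
-80 [ 0.57416299 -0.06194982  0.11168388] [ 5.04912431 -2.91979614  1.61158696] [-0.87059796 -1.61958993 -0.03109882] 16.434219253568003
-68 [ 0.57429368 -0.06189357  0.11168976] [ 5.08511192 -2.47642149  1.17586711] [-0.99492625 -1.74892471  0.02453414] 16.20446883973716
-56 [ 0.57438906 -0.06183894  0.11168417] [ 5.22301772 -2.36309453  0.03524624] [-0.91825343 -1.83075547 -0.0250238 ] 16.601675629572124
w5 [ 0.57438906 -0.06183894  0.11168417] -56.20431873680748
8.45
```

View pics/w5c.png

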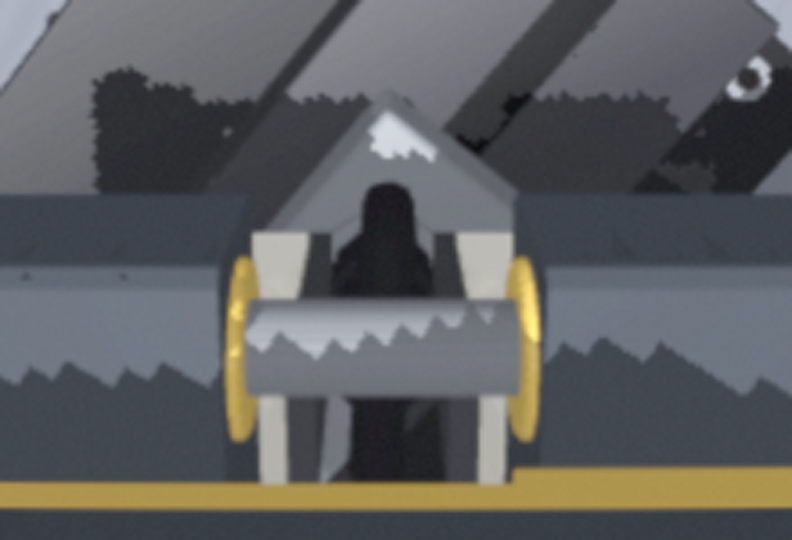

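```bash
python3 - <<'E'
from h import *
d=np.array([np.cos(np.radians(-95.6)),np.sin(np.radians(-95.6)),0])
p0=np.array([0.573,-0.062,0.111])
for s in (.006,.013,.020,.027):
    robot.servo_line(p0+d*s,down(-56),speed=0.04); print(s,robot.read_position(),robot.read_force(),robot.read_grip_width()*88)
robot.dwell(.2); wshot('w6')
robot.move_gripper(0.5); print(robot.read_position(),robot.read_force(),robot.read_t())
q=p0+d*.027; q[2]=.21; robot.servo_line(q,speed=.12)
robot.goto([0.582,0.03,0.27],down(-95.6)); wshot('w7');print(robot.read_t())
im=np.load('pics/w7.npz')['im'];crop(im,180,20,340,160,4,'pics/w7c.png')
E
```

```text
0.006 [ 0.5737954  -0.06772849  0.111681  ] [ 5.71367038 -0.60928529  1.54592708] 16.153850090821646
0.013 [ 0.57308883 -0.07476471  0.11166376] [ 4.86141422 -0.57809206  1.61146049] 16.07256019695148
0.02 [ 0.57239533 -0.08173875  0.11166758] [ 5.82895655 -1.05691157  1.4443884 ] 15.695466696648444
0.027 [ 0.57168863 -0.08874772  0.11166297] [ 5.41841411 -0.81332307  0.63030958] 16.31732848030664
w6 [ 0.57172259 -0.08873132  0.11166758] -56.19796191147625
[ 0.57026301 -0.08888185  0.11093501] [-0.03309698  0.03615399 -0.44534387] 10.675
w7 [0.58160805 0.02981995 0.26905175] -95.49993255282904
12.5583
```

View pics/w7c.png

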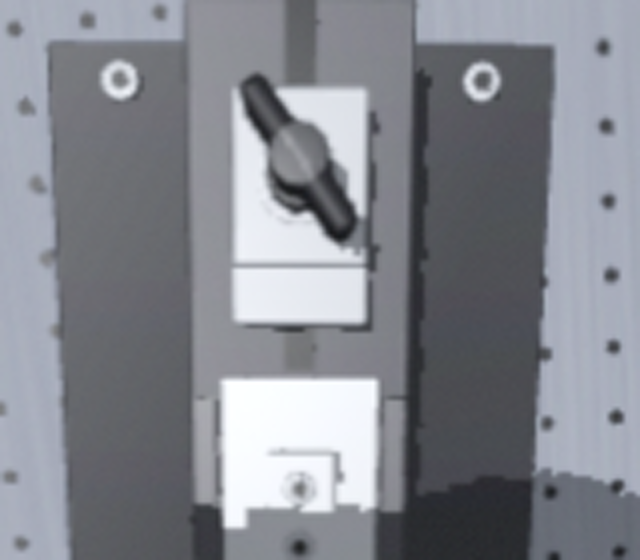

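View pics/w7.png

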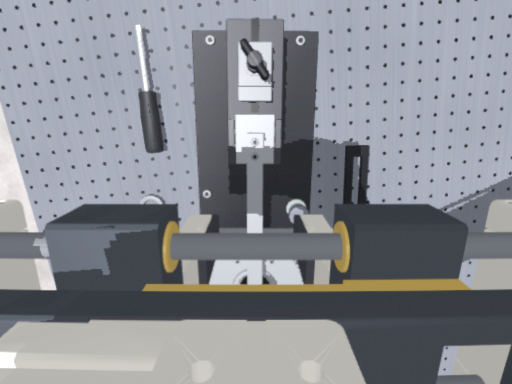

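Knob now turned about 31° past the station axis (≈1.25 rad), and there is a clear gap of about 14 mm between toe (crop row 323) and foot (row 378). Now I'll refine the bar pose nearer the balance point.

```bash
python3 - <<'E'
from h import *
robot.goto([0.5935,0.122,0.27],down(-95.6)); wshot('w8');print(robot.read_t())
E
```

```text
w8 [0.59336097 0.12229682 0.26914658] -95.5149197898976
13.0667
```

View pics/w8.png

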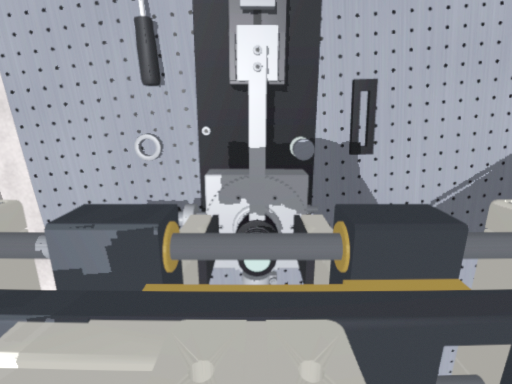

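Shows the whole bar (columns ~250–266, rows 80–205), bolts at (257,50) and (257,67), barrel top at ~(258,258).

```bash
python3 - <<'E'
from h import *
W={k:np.load(f'pics/{k}.npz') for k in('w7','w8')}
for k,rows,c0 in(('w8',range(90,165,5),258),('w7',range(172,212,4),255)):
    w=W[k];ps=(w['p'],w['R']);g=cv2.cvtColor(w['im'],cv2.COLOR_RGB2GRAY).astype(float);g=cv2.GaussianBlur(g,(1,5),0)
    Lp,Rp=[],[]
    for r in rows:
        dx=np.diff(g[r,c0-20:c0+21]); i=np.argmax(dx[:20]);j=20+np.argmin(dx[20:]) 
        Lp.append((c0-20+i+.5,r));Rp.append((c0-20+j+.5,r))
    L=onplane('wrist',Lp,.111,ps);R=onplane('wrist',Rp,.111,ps);M=(L+R)/2
    print(k,'width',np.median(np.linalg.norm(L-R,axis=1)),'std',np.std(np.array(Lp)[:,0]))
    vx=cv2.fitLine(M[:,:2].astype(np.float32),cv2.DIST_HUBER,0,.001,.001).ravel()
    s=-np.sign(vx[1]);print('yaw',np.degrees(np.arctan2(s*vx[1],s*vx[0])),'x at y=.1325',vx[2]+(.1325-vx[3])*vx[0]/vx[1],M[0],M[-1])
w=W['w8'];ps=(w['p'],w['R'])
g=w['im'].astype(int);m=(g[...,1]>g[...,0]+12)&(g[...,1]>110);m[:200]=0;v,u=np.nonzero(m[:,:320]);print('green',u.min(),u.max(),v.min(),v.max(),onplane('wrist',[(u.min()+.0,v.max()),(u.max(),v.max())],.158,ps))
w7=W['w7']
for a,b in (((254.8,142),(257.5,50)),((254.8,156.7),(257.5,67))): print(tri([('wrist',a,(w7['p'],w7['R'])),('wrist',b,ps)]))
print(depthpt('wrist',[(257,130),(257,160)],w['d'],ps))
crop(w['im'],200,180,320,280,6,'pics/w8c.png')
E
```

```text
w8 width 0.018582603804646915 std 0.2494438257849294
yaw -95.48214 x at y=.1325 0.59234947 [0.58259548 0.03087397 0.111     ] [0.58973718 0.10528503 0.111     ]
w7 width 0.018405985574334628 std 0.0
yaw -95.58874 x at y=.1325 0.59248024 [0.58207858 0.02619953 0.111     ] [0.58625211 0.0688503  0.111     ]
green 244 270 259 271 [[0.61427545 0.21450478 0.158     ]
 [0.58686955 0.21717876 0.158     ]]
(array([ 0.57841953, -0.00759311,  0.11403259]), [np.float64(1.3657555429789801e-05), np.float64(1.36575554297652e-05)])
(array([0.57997758, 0.00854562, 0.11358477]), [np.float64(3.114974972337005e-05), np.float64(3.114974972342929e-05)])
[[0.58658029 0.07236162 0.11142288]
 [0.58973153 0.10519079 0.11161526]]
```

View pics/w8c.png

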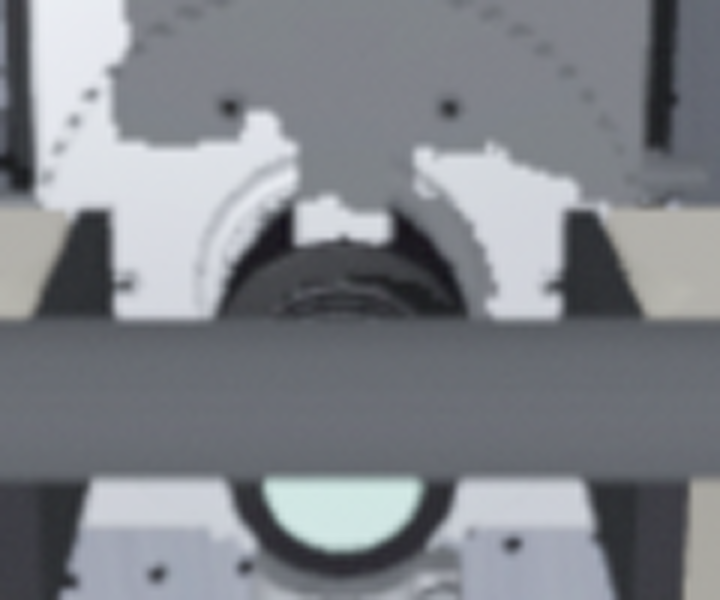

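Bar midline: (0.5924, 0.1325), yaw −95.5°, top ≈0.111; barrel axis at y≈0.202. Grasping at ~70 mm from the barrel axis.

```bash
python3 - <<'E'
from h import *
R=down(-95.55);p=np.array([0.5924,0.1325,0.20])
robot.goto(p,R); print(robot.read_t())
p[2]=.084; robot.servo_line(p,R,speed=.08); print(robot.read_position(),robot.read_force())
robot.move_gripper(0.0); print(robot.read_grip_width()*88,robot.read_position(),robot.read_force(),robot.read_ft_torque(),robot.read_t())
for dz in (.003,.010):
    p[2]=.084+dz; robot.servo_line(p,R,speed=.02); print(robot.read_position(),robot.read_force(),robot.read_ft_torque(),robot.read_grip_width()*88,robot.read_t())
im,d=robot.grab_frame('scene');crop(im,150,110,430,310,2.8,'pics/s9.png');wshot('w9')
E
```

```text
13.45
[0.59274507 0.13265202 0.08457693] [ 0.09650007  0.14153816 -0.31414717]
17.945870128869142 [0.59258254 0.13253412 0.08414904] [ 0.29999103 -0.17910521  1.17809684] [ 0.02327874 -0.10292551 -0.08920617] 15.6
[0.59181828 0.13232572 0.08645685] [ 0.56400796 -0.42965009 -4.68011515] [0.01522786 0.09155063 0.00246487] 17.597120407365793 15.9
[0.59243161 0.13253848 0.09414551] [ 4.63220760e-01 -1.43512865e-03 -5.07192886e+00] [0.04961301 0.10635512 0.01342744] 17.75157367213721 16.4
w9 [0.5923587  0.13249802 0.09404754] -95.55284473081373
```

View pics/s9.png

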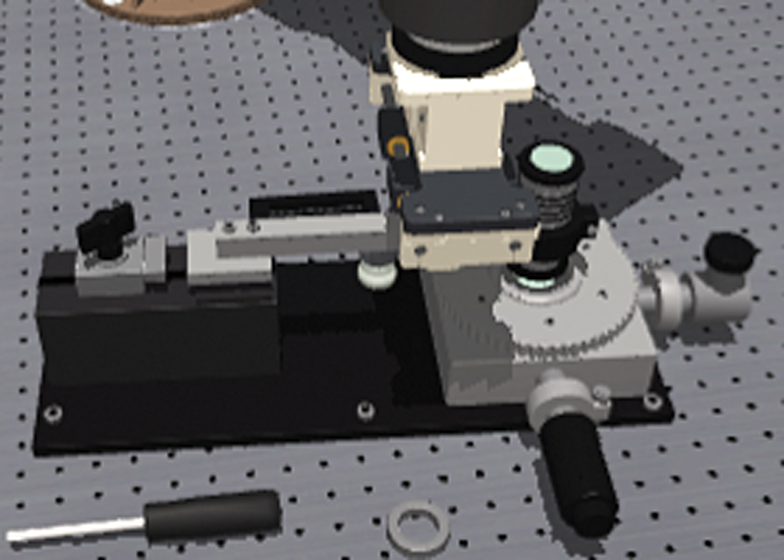

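View pics/w9.png

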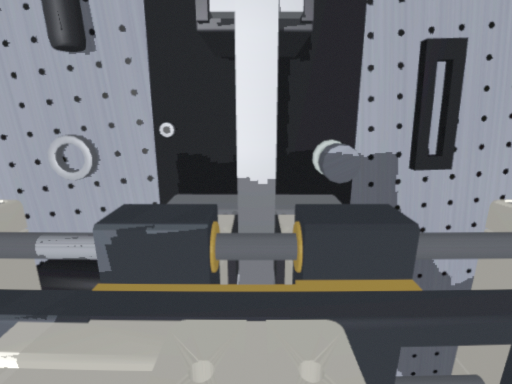

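Nose clear of the ring, bar level, weight 5.1 N. Lifting the rest.

```bash
python3 - <<'E'
from h import *
R=down(-95.55);p=np.array([0.5924,0.1325,0.184])
for z in (.110,.150,.185):
    p[2]=z; robot.servo_line(p,R,speed=.05); print(robot.read_position(),robot.read_force(),robot.read_ft_torque(),robot.read_grip_width()*88,robot.read_t())
robot.dwell(.5)
im,d=robot.grab_frame('scene');crop(im,150,60,430,310,2.4,'pics/s10.png');np.savez('pics/s10.npz',im=im,d=d)
im,d=robot.grab_frame('top');crop(im,50,60,370,290,2.5,'pics/t10.png');np.savez('pics/t10.npz',im=im,d=d)
wshot('w10'); print(robot.read_position(),abs(np.array(robot.read_qvel())).max())
E
```

```text
[0.59258767 0.13264751 0.11051108] [-0.73137197 -0.27873926 -5.87380491] [0.01702833 0.096448   0.050811  ] 17.824363969501704 16.9667
[0.59214295 0.13241414 0.14968532] [-0.235671   -0.17267848 -5.76299131] [0.03088024 0.07342122 0.02191157] 17.9782239978114 17.9167
[0.59216289 0.13246308 0.18476308] [-0.27215801 -0.40002154 -5.32137691] [-0.04879355  0.11191086  0.01567512] 17.617626472157973 18.7667
w10 [0.59239277 0.13249155 0.18496461] -95.54965395779891
[0.59240822 0.13247331 0.18499387] 0.17313649027383024
```

View pics/s10.png

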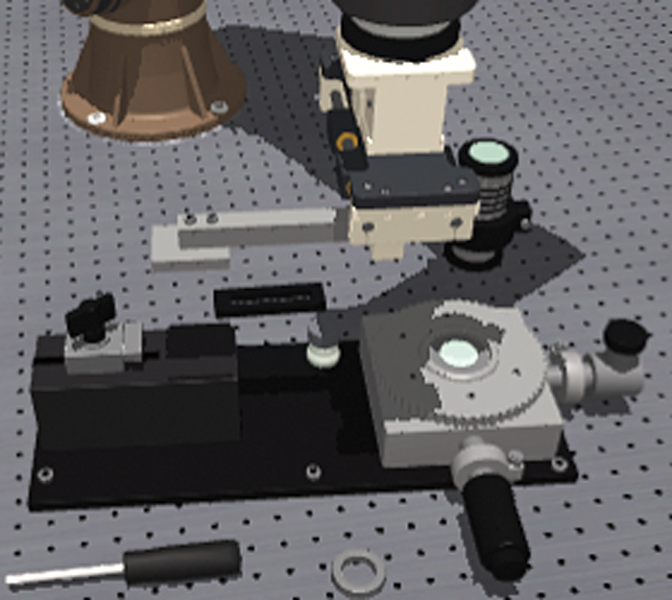

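View pics/t10.png

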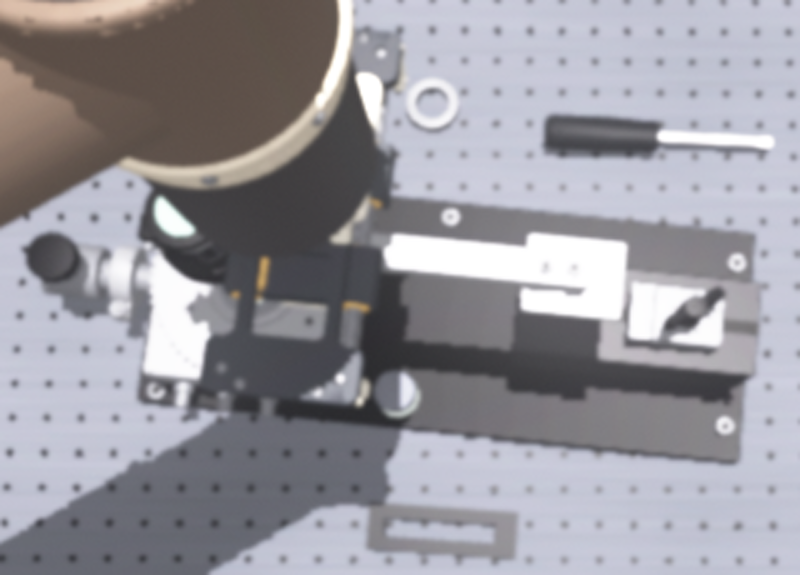

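View pics/w10.png

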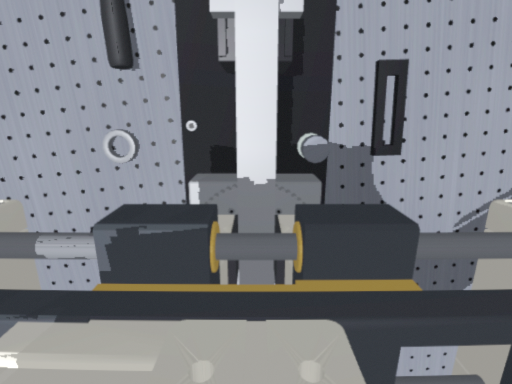

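Viewer up over its seat, bar and foot level; bystanders in the same pixels as before. A numerical check follows, then hand-in.

```bash
python3 - <<'E'
from h import *
s=np.load('pics/s10.npz')['im'];t=np.load('pics/t10.npz')
a=s[100:145,325:380].astype(int);m=(a[...,1]>a[...,0]+12)&(a[...,1]>120);v,u=np.nonzero(m);g=(u.mean()+325,v.mean()+100)
B=onplane('scene',[g],.258);print('barrel top@.258',g,B,'start',onplane('scene',[(346.03,170.63)],.158))
c=lambda u,v:(50+u/2.5,60+v/2.5); e=lambda u,v:(150+u/2.4,60+v/2.4)
b=[tri([('top',c(545,268),None),('scene',e(212,217),None)]),tri([('top',c(573,270),None),('scene',e(190,217),None)])];print(b)
P=(b[0][0]+b[1][0])/2; d=P-B[0]; print('yaw barrel->bolts',np.degrees(np.arctan2(d[1],d[0])),'start bolts z .112; now',P[2])
w=np.load('pics/w10.npz');ps=(w['p'],w['R']);D=depthpt('wrist',[(257,20),(257,60),(257,100),(257,150)],w['d'],ps);print(D);print('slope',np.polyfit(D[:,1],D[:,2],1)[0])
print(robot.read_t(),robot.read_grip_width()*88,robot.read_force())
E
```

```text
barrel top@.258 (np.float64(353.3050847457627), np.float64(123.08474576271186)) [[0.59833092 0.20206107 0.258     ]] start [[0.60032189 0.20155157 0.158     ]]
[(array([0.57994624, 0.00802968, 0.21290174]), [np.float64(0.000166187389137721), np.float64(0.00016618738913772005)]), (array([ 0.57865845, -0.00772957,  0.21393948]), [np.float64(0.00019774163891835616), np.float64(0.00019774163891837662)])]
yaw barrel->bolts -95.38379001897144 start bolts z .112; now 0.2134206112947697
[[0.58122502 0.02829894 0.21220949]
 [0.58270482 0.04365128 0.21112564]
 [0.5843137  0.06026143 0.21218748]
 [0.58644678 0.08239622 0.21092854]]
slope -0.016200211009180315
19.4167 18.013420581755106 [ 0.17684436  0.29215981 -4.36056417]
```

All within limits: about 100 mm up, at most 2 mm from over the seat, tilt ≲0.016 rad (depth noise), yaw within 0.3°.

```bash
python3 - <<'E'
from h import *
robot.dwell(.3); print(robot.read_position(),robot.read_force()); robot.job_done(); print(robot.read_t())
E
```

```text
[0.59239743 0.13249573 0.18498766] [ 1.05818708 -0.2940055  -4.28138537]
the job is handed in; nothing more can be done
the job is handed in; nothing more can be done
```

I handed the job in at about 20 s with the viewer held about 10 cm above the lid; no verdict is reported.

**What I did**
- **Knob:** I turned it about 64° anticlockwise, from about 0.27 rad. By the picture afterwards it stood at about 1.25 rad; the turn I commanded would put it at 1.39 rad. Either is above the 1.0 needed.
- **Keeper:** I drew it back about 27 mm, and the picture showed a gap of about 14 mm between its toe and the foot.
- **Viewer:** I gripped the bar about 70 mm from the barrel's axis, near the balance point, and lifted it about 101 mm.

**Last checks**
- **Position:** the barrel's top was within about 2 mm of where it started horizontally, and the bar bolts had risen by about 100 mm.
- **Level and line:** the bar's slope was at most about 0.016 rad, which is within depth noise. Its line was within about 0.3° of the station's.
- **Grip:** the opening read 18 mm, the bar's width. The force reading drifted between 4.3 and 5.9 N, which is consistent with a viewer of 0.45 to 0.6 kg.
- **Loose parts:** the driver, table clamp, centring ring and screw pot all looked unmoved.

**What disagreed**
- The fingers closed on the knob's hub at about 16 mm, not on the 8 mm wings, but the knob still turned with them.
- Two-view heights of small features were 1 to 2 mm off the stated ones for the bar's bolts. They were about 5 mm low for the wings' tops, and up to 15 mm low for the hub when taken from the two wrist views.

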